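# Let the lacquering turntable back one notch

### The job

Let the carver's turntable back by one notch: with a fingertip push the pawl's thumb plate away from the wheel until the pawl lifts out and flops over, then push one of the wheel's pegs so that the wheel turns clockwise (seen from above) by exactly one notch, and push the thumb plate back towards the wheel so that the pawl drops fully into the next notch. Only push with the finger: pinch and pick up nothing, never touch the freshly lacquered rosette lying on the wheel, and leave the other things where they are.

Things in the scene. Friction and masses are not known exactly. Their poses are not given: they have to be found in the camera images.
- stand: fixed plywood board 360 x 480 x 18 mm (x by y) under the turntable, at any yaw up to about 0.4 rad. Origin: on the table top under the wheel's vertical axis; z up; +y points from that axis to the pawl, which stands beside the rim between two bracket cheeks (32 mm over both along x, y 152 to 184 mm, top 72 mm above the table). Small loose things lie near the board's corners
- hub (a point): fixed point on the wheel's vertical axis at the disc's upper face, 48 mm above the table. The dark steel disc is 270 mm in diameter; 12 sloped steel teeth 14 mm high (top 62 mm above the table) stand round its rim at 105 to 135 mm radius, one every 30 degrees (0.524 rad)
- wheel (a joint): wheel angle in rad; grows clockwise seen from above, which is backward: the seated pawl blocks that way. At the start within 0.06 of 0. One notch back is 0.524, where the beak finds its notch within about 0.08 either way. It turns with dry friction (about 3 N at a peg) and stays where it is left
- peg0 (a point): centre of the top of a square wooden peg, 14 x 14 mm, that stands 38 mm up from the disc (top 86 mm above the table) at 85 mm radius, its sides radial and tangential. Four such pegs turn with the wheel. With joint wheel at 0 this one is at x +60, y -60 mm in the stand's frame
- peg1 (a point): the same on the next peg; with joint wheel at 0 at x +60, y +60 mm in the stand's frame
- peg2 (a point): the same on the next peg; with joint wheel at 0 at x -60, y +60 mm in the stand's frame
- peg3 (a point): the same on the next peg; with joint wheel at 0 at x -60, y -60 mm in the stand's frame
- pawl (a joint): pawl angle in rad: 0 = beak down in a notch; grows as the thumb plate is pushed away from the wheel and the beak rises. Beyond about 0.65 it tips over by its own weight and rests lifted at its stop, 1.25. Pushed back past that it falls shut. Under 2 N moves it. Lifted, the beak arm stands upright to 55 mm above the pivot on the wheel's side: withdraw upward
- pivot (a point): fixed point on the pawl's pivot (a level pin along the stand's x), 62 mm above the table, 165 mm along the stand's +y from the wheel's axis, midway between the cheeks
- thumb (a point): middle of the free upper end of the pawl's steel thumb plate: 26 mm wide (along the stand's x), 8 mm thick with a 12 mm round bead along its end, from 12 to 87 mm out from the pivot. With the pawl at 0 it leans 30 degrees from upright towards the wheel, this end 137 mm above the table; lifted (1.25) it leans 42 degrees the other way. The beak arm lies under it
- rosette: black lacquered carved rosette, 76 mm in diameter, 18 mm high, lying loose on the middle of the wheel, not to be touched. Origin: centre of its underside
- ring_a: loose black ring 44 mm wide, 10 mm high, near a corner of the board on the pawl's side, a bystander, origin under its centre
- ring_b: loose black ring 44 mm wide, 10 mm high, near a corner of the board on the pawl's side, a bystander, origin under its centre
- pot: loose steel pot 54 mm wide, 45 mm high, near a corner of the board away from the pawl, a bystander, origin under its centre
- boss: loose black carved boss 48 mm wide, 22 mm high, near a corner of the board away from the pawl, a bystander, origin under its centre
- gouge: loose gouge with wooden handle, 200 mm long, lying on the table on the robot's right, a bystander
- mallet: loose wooden mallet, 260 mm long, lying on the table on the robot's left, a bystander

How it is judged:
On the way, in this order (a step that is already met when the one before it is completed fails the run):
1. the pawl is lifted out and has flopped over, the wheel not yet turned (value of joint pawl above 0.95 rad and value of joint wheel below 0.2 rad), for 0.2 s.
2. the wheel stands one notch back while the pawl is still lifted (value of joint pawl above 0.8 rad and value of joint wheel between 0.4236 and 0.6236 rad), for 0.2 s.
At the end, for the whole second after the job is handed in: The wheel stands one notch back (joint wheel within 0.1 rad of 0.524) and at rest, the pawl is fully down in that notch (joint pawl below 0.06 rad), and the rosette lies on the middle of the wheel (within 20 mm of its axis) (value of joint pawl below 0.06 rad and value of joint wheel between 0.4236 and 0.6236 rad and velocity of joint wheel between -0.05 and 0.05 rad/s and horizontal distance between rosette and hub below 0.02 m); the robot touches nothing.
It fails at once if the wheel is turned well past one notch backward, or turned forward (value of joint wheel above 0.85 rad or value of joint wheel below -0.2 rad).
It fails at once if the rosette is touched by the robot, lifted or shifted (contact force between any of the fingers, the arm and rosette above 0.3 N or distance of rosette from where it was at the start of the episode above 0.02 m).
It fails at once if the thumb plate or a peg is pinched: both its opposite faces are pressed at once ((contact force between the fingers and pawl_c3 above 2 N and contact force between the fingers and pawl_c4 above 2 N) or (contact force between the fingers and wheel_c1 above 2 N and contact force between the fingers and wheel_c2 above 2 N) or (contact force between the fingers and wheel_c3 above 2 N and contact force between the fingers and wheel_c4 above 2 N) or (contact force between the fingers and wheel_c5 above 2 N and contact force between the fingers and wheel_c6 above 2 N) or (contact force between the fingers and wheel_c7 above 2 N and contact force between the fingers and wheel_c8 above 2 N)).
It fails at once if a bystander is pushed, lifted or carried more than 20 mm (distance of any of ring_a, ring_b, pot, boss, gouge, mallet from where it was at the start of the episode above 0.02 m).
It also fails if it takes over 61 s, if anything falls off the work surface, if the arm or the gripper's body presses on something with over 40 N, if the wrist force passes 120 N, or if a joint passes its speed limit or range.

### The arm

A 7-joint arm with a two-finger parallel gripper is mounted at the origin on the work surface. World frame = base frame: x ahead of the robot, y to its left, z up, the work surface at z = 0. Lengths are in m, angles in rad, forces in N, time in s.
With the tool pointing down it reaches from about 0.425 to 0.925 m from the base axis. Payload 6.8 kg.
Tool frame: the origin (TCP) lies where the fingers leave the gripper's body, on its centre line; the fingertips stand 73 mm ahead of it and the grasp point (between the pads) lies 54 mm ahead of it; z points along the fingers, y is the line along which they close (so a half turn about z gives the same grasp; the last joint's range is limited). The gripper opens to 85 mm and grips with 20 to 120 N. Pads are 22 mm wide; open, the fingers measure 114 mm over their backs; the gripper's body (76 mm by 85 mm) begins 54 mm behind the grasp point. The pads swing forward as they close: fully open they stand 13 mm farther back than shut.
Start: joints at [-1.224, 0.477, 0.022, 1.555, -0.011, 1.109, -0.083], TCP at [0.297, 0.606, 0.304] pointing down, gripper open.
Joint ranges: [-2.96, 2.96], [-0.34, 2.1], [-1.41, 1.46], [0.24, 2.44], [-1.37, 4.51], [0.17, 1.92], [-2.96, 2.96]. Speed limits (rad/s): [2.39, 2.39, 3.14, 3.14, 3.14, 3.14, 3.14].

### API

Orientations are given as a rotation vector (axis times angle).
In Python, from bench import r gives the robot as it stands.
- The arm moves only by the tool drive_effector, called after ">>>" as name([rows], argument=value, ...), one row to a line, values as JSON. Schema: {"type":"object","properties":{"ticks":{"type":"array","items":{"type":"array","prefixItems":[{"type":"array","items":{"type":"number"},"minItems":3,"maxItems":3},{"type":"array","items":{"type":"number"},"minItems":3,"maxItems":3}],"minItems":2,"maxItems":2},"minItems":1,"maxItems":5},"jaw":{"type":"number"},"clamp_n":{"type":"number"},"only":{"type":"string"},"quiet":{"type":"boolean"},"lines":{"type":"string"}},"required":["ticks"],"additionalProperties":false}. ticks is a list of rows, 1 to 5 of them, each written [[dx, dy, dz], [rx, ry, rz]]: dx, dy, dz in shares of 0.6 m (1.0 is 0.6 m), then a rotation vector rx, ry, rz in a scale on which 1.0 is pi/2 rad; each row is the pose to reach, as a shift and turn from the pose commanded when the call began, along the tool's axes at that moment; what a row does not reach only later rows make up. A row lasts 1/10 s, in which the tool goes at most 0.05 m and 0.15 rad, less where a joint would pass 70% of its speed; a pose out of reach is approached as far as the arm can. jaw is the finger opening in m, set as the call begins (left out keeps the last). The fingers move at their own pace and stop on an object; clamp_n is the grip in N (left out, the last holds). Time passes only in rows, so rows that do not move let the fingers close. The tool returns the time, the measured TCP pose, the force, the opening and the grip force at its end. only (a regular expression) keeps the lines of the reply that match it, lines (a string "A,B") keeps lines A to B, and quiet returns only ok. Input that does not fit is refused with a message, and nothing moves.
- r.get_obs(): the state, without advancing time (a new reading comes with each control period).
- r.grab_frame(name): name is "scene" or "top"; returns (picture, depth): 400x640x3 uint8, blue, green, red; 400x640 float32, m along the optical axis (not along the pixel's ray), 0 where there is no reading.
- r.camera_info(name): a dict with "camera_matrix" (3x3 intrinsics, pixels), "R" (3x3) and "t" (3): a world point X has camera coordinates R X + t. Camera axes: x right, y down, z forward; pixel columns grow to the right and rows downward; lengths in m; the calibration is good to about 2 mm. A picture is of the moment at which its call begins. camera_info takes no time and is no camera call.
- r.hand_in(): hands the job in; it is judged then, once.
The state is a dict: "clock": time; "joints": joint angles; "qvel": joint speeds; "tau": joint torques, N m; "tcp_pos": TCP position; "orientation": TCP orientation; "contact_force": force on the tool from outside, world axes, zero at the start; "moment": the same for the moment, N m; "grip_width": finger opening in m; "gripper_force": force on a finger pad.
Only numpy, scipy, OpenCV 4.12 (cv2) and the standard library are available. Lean on these libraries where they do the work, as an engineer would, in place of code of your own. Each camera call takes 0.05 s, during which the arm holds its last target. There are 200 camera calls.

## Working session

There is one attempt and no reset: what is moved stays moved. The work goes in short steps, Python scripts to look and compute and a tool call to move; the robot and the scene stay as the last step left them, time stands still between calls to the robot, and variables do not carry over. Pictures are saved under pics/ and viewed, at most 10 in all, crops included, and the job is handed in when it is done.

```bash
ls; mkdir -p pics
```

Run:
```python
from bench import r
import cv2
for n in("scene","top"):
    p,d=r.grab_frame(n); cv2.imwrite(f"pics/{n}0.png",p)
    c=r.camera_info(n); print(n,c)
o=r.get_obs(); print(o)
```

```text
bench.py
pics
scene {'camera_matrix': array([[375.31403962,   0.        , 320.88705796],
       [  0.        , 375.31403962, 196.57347256],
       [  0.        ,   0.        ,   1.        ]]), 'R': array([[ 0.24073788,  0.97056394,  0.00713581],
       [ 0.72187843, -0.17412995, -0.66975391],
       [-0.64879643,  0.16638632, -0.74254884]]), 't': array([-0.09795063, -0.36250075,  1.55420162])}
top {'camera_matrix': array([[456.32849885,   0.        , 319.34238748],
       [  0.        , 456.32849885, 195.48345192],
       [  0.        ,   0.        ,   1.        ]]), 'R': array([[-2.62586641e-02, -9.99655147e-01, -2.65735434e-04],
       [-9.93529921e-01,  2.61271488e-02, -1.10524516e-01],
       [ 1.10493344e-01, -2.63821004e-03, -9.93873363e-01]]), 't': array([-0.01777111,  0.58919726,  1.26724035])}
{'clock': 0.1, 'joints': array([-1.22408513,  0.47772812,  0.02236361,  1.55633066, -0.01147756,
        1.10928937, -0.08309953]), 'qvel': array([ 3.60862460e-04, -2.41880837e-03,  2.59369130e-03, -2.29228769e-03,
       -8.47346899e-06,  1.06925015e-03,  6.30378901e-04]), 'tau': array([ 3.85170497e-03, -5.97756708e+01,  1.61342919e+00, -2.81954205e+01,
        1.27842525e-02,  5.05714313e-03,  1.34475710e-05]), 'tcp_pos': array([0.29636286, 0.606013  , 0.30302534]), 'orientation': array([-7.08205555e-01, -3.06049878e+00,  2.53185121e-03]), 'contact_force': array([-0.05762148, -0.59318868, -0.52236631]), 'moment': array([ 0.0225445 , -0.00315958, -0.03668548]), 'gripper_force': 0.0, 'grip_width': 0.08529623200004358}
```

View pics/top0.png

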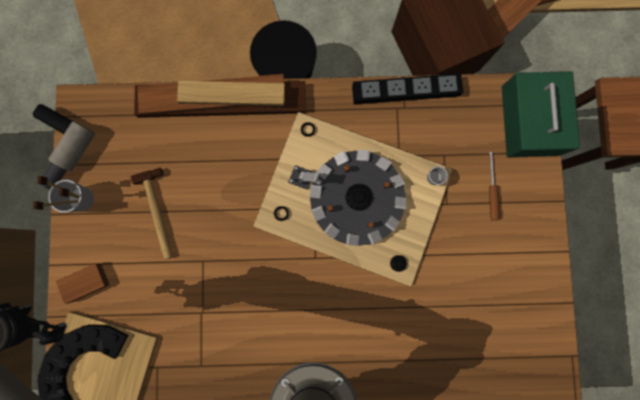

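View pics/scene0.png

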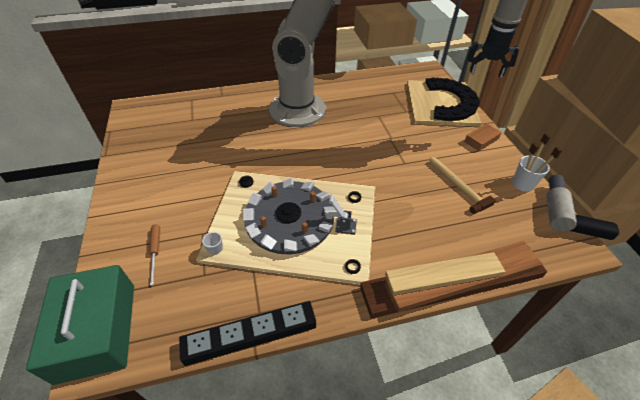

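The top view shows the wheel centred near (358,197), the pawl near (300,178) and the rings at (308,129) and (282,213). The pot is at (437,176) and the boss at (399,263). I'll enlarge both views.

Create h.py:
```python
from bench import r
import numpy as np, cv2
def ray(n,u,v,z):
    c=r.camera_info(n);K,R,t=c["camera_matrix"],c["R"],c["t"]
    d=R.T@np.linalg.inv(K)@[u,v,1]; o=-R.T@t
    return o+d*(z-o[2])/d[2]
def proj(n,X):
    c=r.camera_info(n);p=c["camera_matrix"]@(c["R"]@np.array(X)+c["t"]);return p[:2]/p[2]
def crop(n,f,x0,y0,x1,y1,s):
    p,d=r.grab_frame(n);cv2.imwrite(f,cv2.resize(p[y0:y1,x0:x1],None,fx=s,fy=s,interpolation=cv2.INTER_CUBIC));return p,d
```

Run:
```python
from h import *
a,_=crop("top","pics/t1.png",250,105,450,290,3)
b,_=crop("scene","pics/s1.png",195,165,385,290,4)
a=cv2.resize(a[105:290,250:450],None,fx=3,fy=3,interpolation=cv2.INTER_CUBIC)
```

```text
(no output)
```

View pics/t1.png

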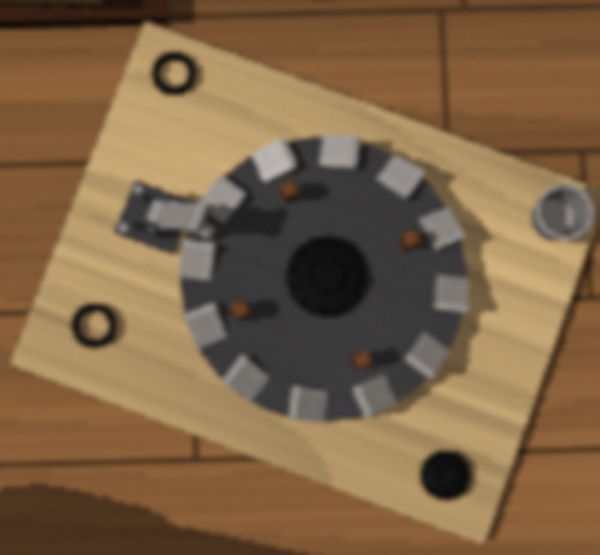

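View pics/s1.png

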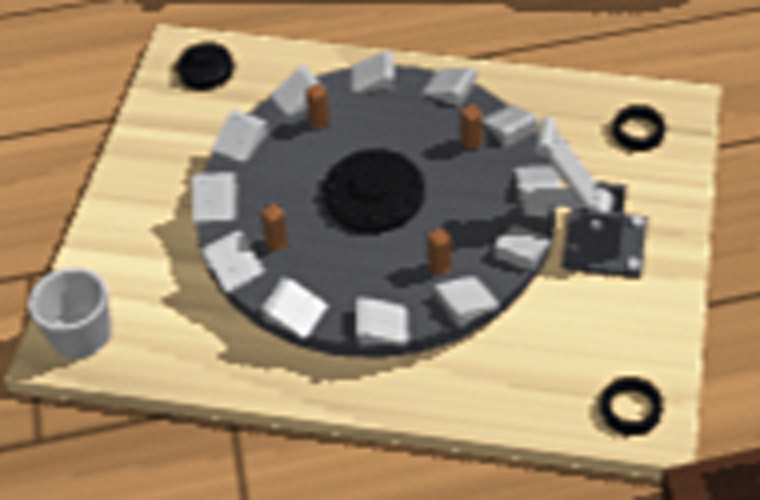

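The top crop shows the peg tops at (290,188), (412,238), (362,359) and (240,308), the board corners at (145,22), (598,190), (487,543) and (10,362), and the pawl plate from (205,222) to (150,212). In the scene crop the thumb bead is at about (547,125). Next I'll compute the poses.

Run:
```python
from h import *
f=lambda p,x0,y0,s:((p[0]+.5)/s-.5+x0,(p[1]+.5)/s-.5+y0)
T=lambda p,z:ray("top",*f(p,250,105,3),z)
S=lambda p,z:ray("scene",*f(p,195,165,4),z)
tp=[T(p,.086) for p in[(290,187),(412,237),(362,358),(240,308)]]
sp=[S(p,.086) for p in[(439,233),(273,209),(318,90),(470,111)]]
for n,P in(("top",tp),("scene",sp)):
    P=np.array(P);c=P.mean(0);print(n,c,np.hypot(*(P-c)[:,:2].T),[np.degrees(np.arctan2(q[1],q[0])).round(1) for q in P-c])
B=np.array([T(p,.018) for p in[(145,22),(598,190),(487,543),(10,362)]])
print("board",B.mean(0),np.linalg.norm(np.diff(B,axis=0),axis=1)); 
for a,b in((0,1),(3,2)):
    e=B[a]-B[b];print("yaw",np.arctan2(-e[0],e[1]))
for a,b in((0,3),(1,2)):
    e=B[a]-B[b];print("yaw",np.arctan2(e[1],e[0]))
print("hub rosette",T((328,276),.066),S((374,182),.066))
print("thumb",T((209,223),.137),S((547,124),.137))
```

```text
top [ 0.58007074 -0.13955622  0.086     ] [0.08490663 0.08517305 0.08431936 0.08493157] [np.float64(20.8), np.float64(-69.2), np.float64(-159.3), np.float64(111.2)]
scene [ 0.57900003 -0.1405852   0.086     ] [0.08369483 0.0840269  0.08307497 0.0830636 ] [np.float64(21.4), np.float64(-69.5), np.float64(-159.3), np.float64(110.9)]
board [ 0.5840137  -0.12932858  0.018     ] [0.46943409 0.35505504 0.48187943]
yaw -0.38960327309932075
yaw -0.38655675675321344
yaw -0.39067071420882676
yaw -0.3556224088154806
hub rosette [ 0.57862639 -0.14305095  0.066     ] [ 0.58391353 -0.14355306  0.066     ]
thumb [ 0.62051615 -0.03408939  0.137     ] [ 0.6198871  -0.02371583  0.137     ]
```

Hub is at about (0.5795, -0.140), the yaw is about -0.383 and the wheel angle is about 0.035. Both cameras and the given sizes agree. The finger will be shut and aligned with the stand.

Add to h.py:
```python
from scipy.spatial.transform import Rotation as Ro
HUB=np.array([.5795,-.140]);YAW=-.383
def W(x,y):
    c,s=np.cos(YAW),np.sin(YAW);return HUB+[c*x-s*y,s*x+c*y]
def S(p):
    c,s=np.cos(YAW),np.sin(YAW);d=np.array(p)[:2]-HUB;return np.array([c*d[0]+s*d[1],-s*d[0]+c*d[1]])
def go(*pts):
    "tool-axes shifts to stand points x,y and tip height z"
    o=r.get_obs();R=Ro.from_rotvec(o["orientation"])
    ty=R.apply([0,1,0]);print("clock",o["clock"],"stand xy",S(o["tcp_pos"]).round(4),"tip z",round(o["tcp_pos"][2]-.073,4),"tool y ang in stand",round(np.arctan2(ty[1],ty[0])-YAW,3),"F",o["contact_force"].round(1),"w",o["grip_width"],"j7",o["joints"][6])
    for x,y,z in pts: print((x,y,z),R.inv().apply(np.append(W(x,y),z+.073)-o["tcp_pos"]).round(4))
```

```bash
python3 -c "
from h import *
go((0,.085,.23),(0,.085,.126))"
```

```text
clock 0.2 stand xy [-0.5414  0.5863] tip z 0.2303 tool y ang in stand 1.499 F [0.5 0.6 0. ] w 0.08539841375116536 j7 -0.08308332927408875
(0, 0.085, 0.23) [-0.576  -0.4612  0.0009]
(0, 0.085, 0.126) [-0.576  -0.461   0.1049]
```

The rows are not in the units I measure in: shifts go in shares of 0.6 m and turns go in shares of pi/2 rad. I convert before sending: -0.19 m / 0.6 = -0.3167, -0.152 m / 0.6 = -0.2533.

>>> drive_effector([
  [[-0.0633,-0.05,0],[0,0,0]],
  [[-0.1267,-0.1,0],[0,0,0]],
  [[-0.19,-0.15,0],[0,0,0]],
  [[-0.2533,-0.2,0],[0,0,0]],
  [[-0.3167,-0.2533,0],[0,0,0]],
], jaw=0, clamp_n=20)

```text
clock: 0.7
tcp_pos: [0.401, 0.3846, 0.3039]
orientation: [0.708, 3.061, 0.0]
contact_force: [1.1, -0.1, -0.2]
grip_width: 0.0124
gripper_force: 0.0
```

>>> drive_effector([
  [[-0.0633,-0.05,0],[0,0,0]],
  [[-0.1267,-0.1,0],[0,0,0]],
  [[-0.19,-0.15,0],[0,0,0]],
  [[-0.2533,-0.2,0],[0,0,0]],
  [[-0.3167,-0.2533,0],[0,0,0]],
])

```text
clock: 1.2
tcp_pos: [0.5049, 0.1647, 0.3041]
orientation: [0.708, 3.061, 0.001]
contact_force: [0.4, 0.4, 0.3]
grip_width: -0.0001
gripper_force: 0.0
```

>>> drive_effector([
  [[-0.0633,-0.05,0],[0,0,0]],
  [[-0.1267,-0.1,0],[0,0,0]],
  [[-0.19,-0.15,0],[0,0,0]],
  [[-0.2533,-0.2,0],[0,0,0]],
  [[-0.3167,-0.2533,0],[0,0,-0.0446]],
])

```text
clock: 1.7
tcp_pos: [0.6089, -0.055, 0.3039]
orientation: [0.598, 3.084, 0.0]
contact_force: [0.5, 0.8, 0.9]
grip_width: -0.0003
gripper_force: 0.0
```

>>> drive_effector([
  [[0,0,0],[0,0,0]],
  [[0,0,0],[0,0,0]],
])

```text
clock: 1.9
tcp_pos: [0.6082, -0.0554, 0.3035]
orientation: [-0.606, -3.082, 0.001]
contact_force: [-0.8, 0.5, 0.1]
grip_width: -0.0
gripper_force: 0.0
```

```bash
python3 -c "
from h import *
go((0,.085,.23),(0,.085,.126))"
```

```text
clock 1.9 stand xy [-0.005   0.0892] tip z 0.2305 tool y ang in stand 1.565 F [-0.8  0.5  0.1] w -3.261617450797141e-05 j7 1.286238150399274
(0, 0.085, 0.23) [-0.005  -0.0042  0.0005]
(0, 0.085, 0.126) [-0.0051 -0.0042  0.1045]
```

Arrived without contact. I'll descend and then look.

Converted, 0.104 m / 0.6 = 0.1733, 0.08 m / 0.6 = 0.1333.

>>> drive_effector([
  [[-0.0083,-0.0133,0.0667],[0,0,0]],
  [[-0.0083,-0.0133,0.1333],[0,0,0]],
  [[-0.0083,-0.0133,0.1733],[0,0,0]],
  [[-0.0083,-0.0133,0.1733],[0,0,0]],
])

```text
clock: 2.3
tcp_pos: [0.6073, -0.0605, 0.1962]
orientation: [-0.595, -3.077, 0.001]
contact_force: [-1.2, 0.6, 0.3]
grip_width: -0.0001
gripper_force: 0.0
```

Run:
```python
from h import *
crop("scene","pics/s2.png",230,90,400,240,4)
go((0,.175,.126))
```

```text
clock 2.35 stand xy [-0.0023  0.0843] tip z 0.1257 tool y ang in stand 1.571 F [-0.3  0.3  0.6] w 0.00018807767829640007 j7 1.3393816956542999
(0, 0.175, 0.126) [-0.0024  0.0907 -0.0004]
```

View pics/s2.png

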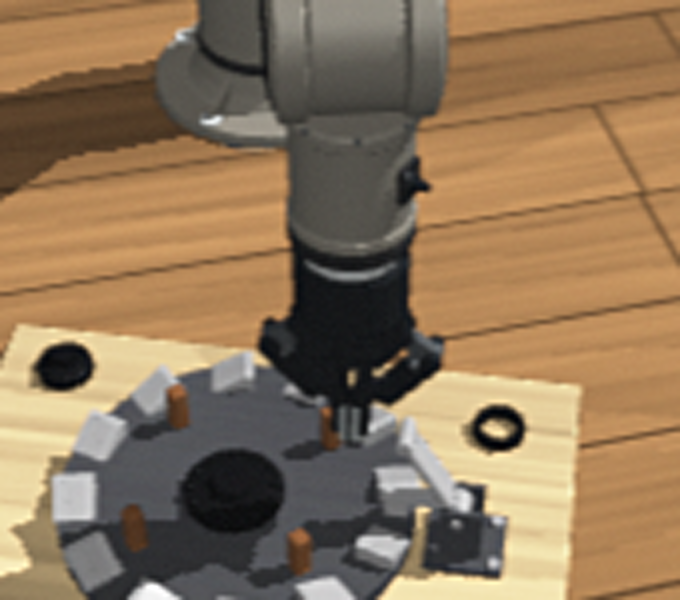

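The finger is down on the wheel side of the plate, with the knuckle links bulging along the closing line (crop x 260 to 440). I'll turn 90° so the flat 22 mm side does the pushing.

Converted, -0.75 rad / 1.5708 = -0.4775.

>>> drive_effector([
  [[0,0,0],[0,0,-0.0955]],
  [[0,0,0],[0,0,-0.191]],
  [[0,0,0],[0,0,-0.2865]],
  [[0,0,0],[0,0,-0.382]],
  [[0,0,0],[0,0,-0.4775]],
])

```text
clock: 2.85
tcp_pos: [0.611, -0.0621, 0.2025]
orientation: [-0.581, 3.084, -0.001]
contact_force: [0.6, -0.3, 0.5]
grip_width: 0.0001
gripper_force: 0.0
```

>>> drive_effector([
  [[0,0,0],[0,0,-0.0955]],
  [[0,0,0],[0,0,-0.191]],
  [[0,0,0],[0,0,-0.2865]],
  [[0,0,0],[0,0,-0.382]],
  [[0,0,0],[0,0,-0.4775]],
])

```text
clock: 3.35
tcp_pos: [0.611, -0.0623, 0.2025]
orientation: [-1.67, 2.658, -0.004]
contact_force: [-0.3, -0.8, 0.1]
grip_width: -0.0001
gripper_force: 0.0
```

>>> drive_effector([
  [[0,0,0],[0,0,-0.0446]],
  [[0,0,0],[0,0,-0.0446]],
])

```text
clock: 3.55
tcp_pos: [0.6109, -0.0625, 0.2022]
orientation: [-1.754, 2.603, -0.003]
contact_force: [0.1, -0.5, 0.7]
grip_width: -0.0
gripper_force: 0.0
```

Run:
```python
from h import *
go((0,.1,.126),(0,.172,.126))
```

```text
clock 3.55 stand xy [0.0002 0.0836] tip z 0.1292 tool y ang in stand 3.14 F [ 0.1 -0.5  0.7] w -2.7742485948874622e-05 j7 2.7000402278065496
(0, 0.1, 0.126) [-0.0163  0.0002  0.0033]
(0, 0.172, 0.126) [-0.0883  0.0003  0.0033]
```

Converted, -0.055 m / 0.6 = -0.0917, -0.015 m / 0.6 = -0.025.

>>> drive_effector([
  [[-0.025,0,0.005],[0,0,0]],
  [[-0.0417,0,0.005],[0,0,0]],
  [[-0.0583,0,0.005],[0,0,0]],
  [[-0.075,0,0.005],[0,0,0]],
  [[-0.0917,0,0.005],[0,0,0]],
])

```text
clock: 4.05
tcp_pos: [0.631, -0.0107, 0.1969]
orientation: [-1.755, 2.606, 0.0]
contact_force: [0.1, 0.1, 0.5]
grip_width: 0.0002
gripper_force: 0.3
```

>>> drive_effector([
  [[-0.0167,0,0],[0,0,0]],
  [[-0.0333,0,0],[0,0,0]],
  [[-0.0467,0,0],[0,0,0]],
  [[-0.0567,0,0],[0,0,0]],
  [[-0.0567,0,0],[0,0,0]],
])

```text
clock: 4.55
tcp_pos: [0.6436, 0.0208, 0.1969]
orientation: [-1.756, 2.604, 0.001]
contact_force: [0.4, 0.3, -0.3]
grip_width: -0.0003
gripper_force: 0.0
```

Run:
```python
from h import *
crop("scene","pics/s3.png",230,90,400,240,4)
go((0,.172,.126))
```

```text
clock 4.6 stand xy [-0.0005  0.1723] tip z 0.1238 tool y ang in stand 3.14 F [ 0.3 -0.2 -0.1] w 0.00024464949022894364 j7 2.5664675041157183
(0, 0.172, 0.126) [ 0.0003 -0.0005 -0.0022]
```

View pics/s3.png

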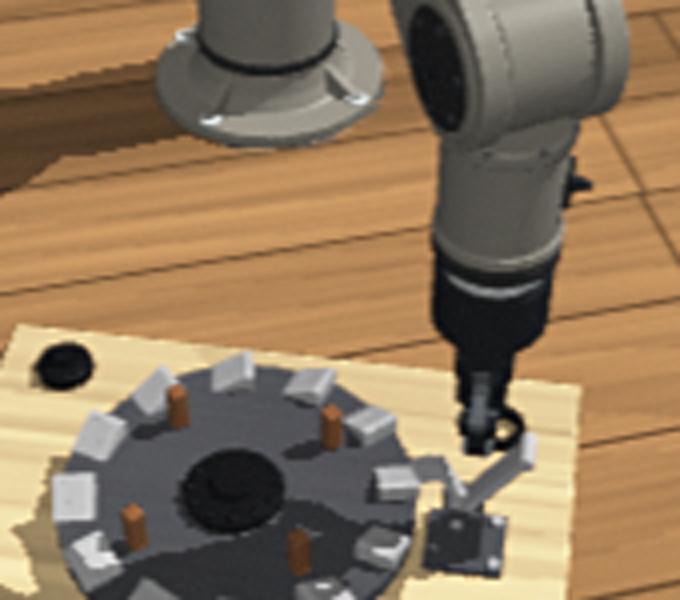

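The pawl has flopped over: the plate leans out to (528,450) and the beak arm stands upright at (435,468), with the wheel unchanged. I'll withdraw upward.

Converted, -0.08 m / 0.6 = -0.1333, -0.04 m / 0.6 = -0.0667.

>>> drive_effector([
  [[0,0,-0.0667],[0,0,0]],
  [[0,0,-0.1333],[0,0,0]],
  [[0,0,-0.1333],[0,0,0]],
])

```text
clock: 4.9
tcp_pos: [0.6461, 0.019, 0.2831]
orientation: [-1.748, 2.6, -0.008]
contact_force: [1.5, 0.4, 0.8]
grip_width: 0.0001
gripper_force: 0.0
```

Run:
```python
from h import *
go((.0821,-.0397,.204))
```

```text
clock 4.9 stand xy [0.0023 0.1724] tip z 0.2101 tool y ang in stand 3.138 F [1.5 0.4 0.8] w 7.703894784652297e-05 j7 2.579385889493354
(0.0821, -0.0397, 0.204) [ 0.2118 -0.0805  0.0059]
```

Converted, 0.212 m / 0.6 = 0.3533, 0.168 m / 0.6 = 0.28, 0.7 rad / 1.5708 = 0.4456.

>>> drive_effector([
  [[0.07,-0.0267,0],[0,0,0.0891]],
  [[0.14,-0.0533,0],[0,0,0.1783]],
  [[0.21,-0.08,0],[0,0,0.2674]],
  [[0.28,-0.1067,0],[0,0,0.3565]],
  [[0.3533,-0.1333,0],[0,0,0.4456]],
])

```text
clock: 5.4
tcp_pos: [0.6372, -0.2091, 0.2768]
orientation: [-0.745, 3.052, -0.0]
contact_force: [0.4, -1.3, -1.1]
grip_width: 0.0001
gripper_force: 0.0
```

>>> drive_effector([
  [[0,0,0],[0,0,0.0764]],
  [[0,0,0],[0,0,0.0764]],
  [[0,0,0],[0,0,0.0764]],
])

```text
clock: 5.7
tcp_pos: [0.6378, -0.2059, 0.2766]
orientation: [0.577, -3.088, -0.001]
contact_force: [0.2, 0.5, 0.2]
grip_width: 0.0003
gripper_force: 0.0
```

Run:
```python
from h import *
go((.0821,-.0397,.11),(.0821,-.0397,.073))
```

```text
clock 5.7 stand xy [ 0.0787 -0.0394] tip z 0.2036 tool y ang in stand 2.323 F [0.2 0.5 0.2] w 0.0002578794542285919 j7 2.2113683218035356
(0.0821, -0.0397, 0.11) [-0.0023 -0.0027  0.0936]
(0.0821, -0.0397, 0.073) [-0.0023 -0.0027  0.1306]
```

Converted, 0.13 m / 0.6 = 0.2167, 0.11 m / 0.6 = 0.1833.

>>> drive_effector([
  [[-0.0033,-0.005,0.0667],[0,0,0]],
  [[-0.0033,-0.005,0.1333],[0,0,0]],
  [[-0.0033,-0.005,0.1833],[0,0,0]],
  [[-0.0033,-0.005,0.2167],[0,0,0]],
  [[-0.0033,-0.005,0.2167],[0,0,0]],
])

```text
clock: 6.2
tcp_pos: [0.6391, -0.2064, 0.1434]
orientation: [0.577, -3.083, -0.006]
contact_force: [-0.4, 0.2, 0.2]
grip_width: -0.0
gripper_force: 0.0
```

Run:
```python
from h import *
crop("top","pics/t4.png",250,105,450,290,4)
pts=[]
for d in(-47,-55,-62,-69,-75):
    t=np.radians(d);pts.append((.085*np.cos(t)-.018*np.sin(t),.085*np.sin(t)+.018*np.cos(t),.073))
go(*pts)
```

```text
clock 6.25 stand xy [ 0.0814 -0.0396] tip z 0.0726 tool y ang in stand 2.323 F [ 0.8 -0.4 -0.1] w -5.266057341438571e-05 j7 2.2242760757682123
(np.float64(0.07113422723445745), np.float64(-0.049889094156504527), 0.073) [ 0.0146 -0.0005 -0.0003]
(np.float64(0.06349873388704078), np.float64(-0.05930354791024548), 0.073) [ 0.0266 -0.0022 -0.0003]
(np.float64(0.05579813950826141), np.float64(-0.06660005726286275), 0.073) [ 0.0372 -0.0022 -0.0003]
(np.float64(0.047265723388300165), np.float64(-0.07290371316044675), 0.073) [ 0.0477 -0.001  -0.0003]
(np.float64(0.03938628370691749), np.float64(-0.07744495242272544), 0.073) [ 0.0566  0.0011 -0.0003]
```

View pics/t4.png

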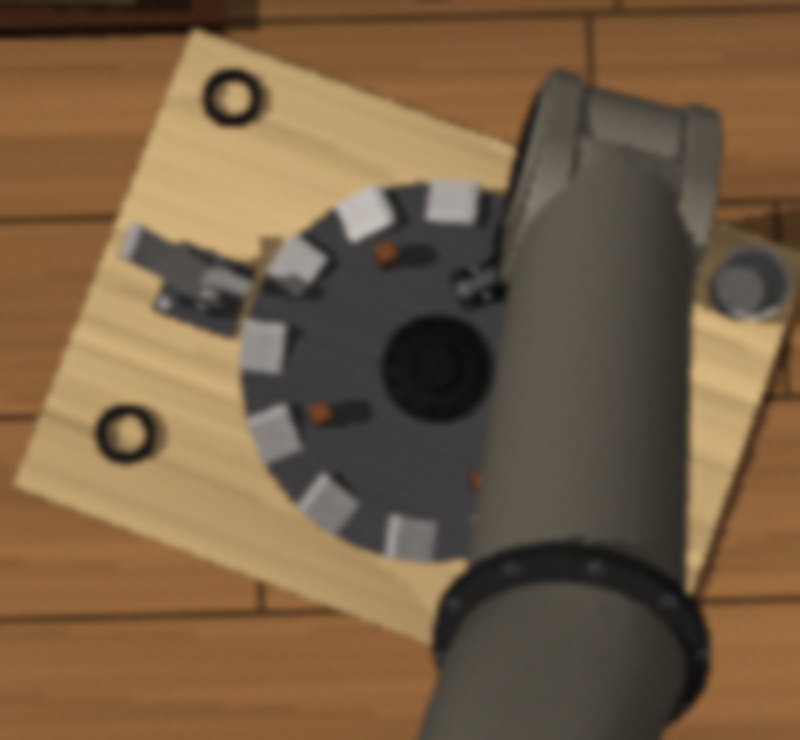

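The pawl is still lifted, with its plate end at (130,243), and pegs 1 and 2 are visible at (386,254) and (320,412). The finger is in place, so I'll push along the arc.

Converted, 0.032 m / 0.6 = 0.0533, 0.027 m / 0.6 = 0.045, 0.14 rad / 1.5708 = 0.0891.

>>> drive_effector([
  [[0.0133,0,0],[0,0,0]],
  [[0.025,-0.0017,0],[0,0,0]],
  [[0.035,-0.0033,0],[0,0,0.0446]],
  [[0.045,-0.0033,0],[0,0,0.0891]],
  [[0.0533,-0.0033,0],[0,0,0.1273]],
])

```text
clock: 6.75
tcp_pos: [0.6125, -0.2232, 0.1489]
orientation: [-0.255, 3.126, -0.002]
contact_force: [3.7, -0.4, -1.6]
grip_width: -0.0002
gripper_force: 1.7
```

Run:
```python
from h import *
pts=[]
for d in(-62,-69,-75):
    t=np.radians(d);pts.append((.085*np.cos(t)-.018*np.sin(t),.085*np.sin(t)+.018*np.cos(t),.073))
go(*pts)
```

```text
clock 6.75 stand xy [ 0.0617 -0.0648] tip z 0.0759 tool y ang in stand 2.116 F [ 3.7 -0.4 -1.6] w -0.00021985946023133512 j7 2.0862998183372987
(np.float64(0.05579813950826141), np.float64(-0.06660005726286275), 0.073) [0.0059 0.0016 0.0029]
(np.float64(0.047265723388300165), np.float64(-0.07290371316044675), 0.073) [0.0165 0.0006 0.0028]
(np.float64(0.03938628370691749), np.float64(-0.07744495242272544), 0.073) [0.0256 0.0008 0.0028]
```

Converted, 0.025 m / 0.6 = 0.0417, 0.021 m / 0.6 = 0.035, 0.28 rad / 1.5708 = 0.1783.

>>> drive_effector([
  [[0.01,0.0017,0.0033],[0,0,0.0382]],
  [[0.0183,0.0017,0.0033],[0,0,0.0764]],
  [[0.0267,0.0017,0.0033],[0,0,0.1146]],
  [[0.035,0.0017,0.0033],[0,0,0.1528]],
  [[0.0417,0.0017,0.0033],[0,0,0.1783]],
])

```text
clock: 7.25
tcp_pos: [0.5877, -0.2269, 0.1471]
orientation: [0.184, 3.131, -0.003]
contact_force: [2.8, -0.9, 2.0]
grip_width: 0.0001
gripper_force: 1.7
```

>>> drive_effector([
  [[0,0,0],[0,0,0]],
  [[0,0,0],[0,0,0]],
])

```text
clock: 7.45
tcp_pos: [0.5869, -0.2256, 0.1456]
orientation: [0.178, 3.135, -0.0]
contact_force: [1.9, -0.8, 0.4]
grip_width: 0.0002
gripper_force: 1.0
```

Run:
```python
from h import *
t=np.radians(-75);go((.085*np.cos(t)-.018*np.sin(t),.085*np.sin(t)+.018*np.cos(t),.073))
p,d=r.grab_frame("scene");cv2.imwrite("pics/s5.png",cv2.resize(p[130:290,195:385],None,fx=3.7,fy=3.7,interpolation=cv2.INTER_CUBIC))
```

```text
clock 7.45 stand xy [ 0.0389 -0.0766] tip z 0.0726 tool y ang in stand 1.84 F [ 1.9 -0.8  0.4] w 0.000202152712140309 j7 1.8746320160421297
(np.float64(0.03938628370691749), np.float64(-0.07744495242272544), 0.073) [-0.0003 -0.0009 -0.0004]
```

View pics/s5.png

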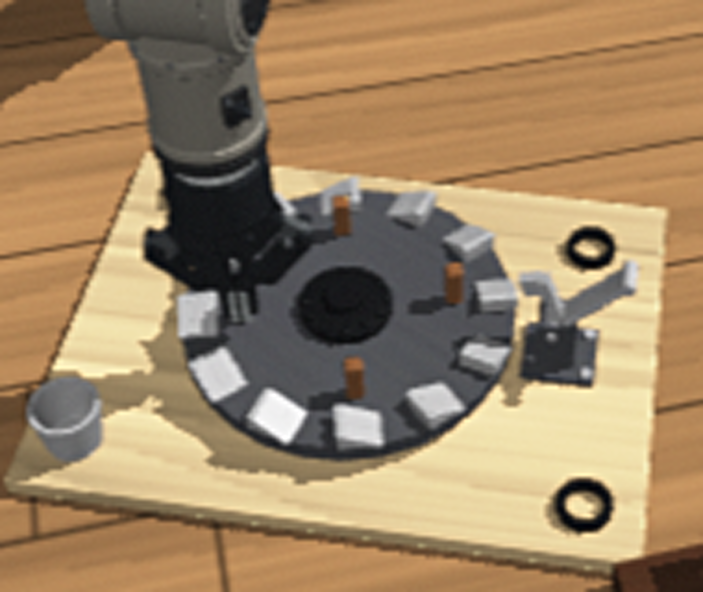

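The pegs are now at (354,362), (455,267) and (342,200), and the pawl is still lifted. I'll back off, then measure the wheel angle from the peg positions.

Converted, -0.12 m / 0.6 = -0.2, -0.08 m / 0.6 = -0.1333.

>>> drive_effector([
  [[-0.02,0,0],[0,0,0]],
  [[-0.0333,0,-0.05],[0,0,0]],
  [[-0.0333,0,-0.1333],[0,0,0]],
  [[-0.0333,0,-0.2],[0,0,0]],
  [[-0.0333,0,-0.2],[0,0,0]],
])

```text
clock: 8.0
tcp_pos: [0.6097, -0.2287, 0.271]
orientation: [0.179, 3.127, -0.003]
contact_force: [1.1, -1.0, 0.3]
grip_width: 0.0002
gripper_force: 0.0
```

Run:
```python
from h import *
import h
for p,n in[((354,362),1),((455,267),2),((342,200),3)]:
    q=h.S(ray("scene",(p[0]+.5)/3.7-.5+195,(p[1]+.5)/3.7-.5+130,.086)-[-.0005,-.0006,0])
    a=np.arctan2(q[1],q[0]);print(np.hypot(*q),(-np.pi/4+n*np.pi/2-a+np.pi)%(2*np.pi)-np.pi)
go((0,.265,.18),(0,.265,.112))
```

```text
0.08515913850340386 0.5264764757451621
0.08541022474000448 0.5275259668149843
0.08354180695310925 0.5383792073742875
clock 8.0 stand xy [ 0.0611 -0.071 ] tip z 0.198 tool y ang in stand 1.84 F [ 1.1 -1.   0.3] w 0.00024174277045502476 j7 1.836765847658776
(0, 0.265, 0.18) [-0.0301  0.3402  0.0178]
(0, 0.265, 0.112) [-0.0295  0.3403  0.0858]
```

The wheel angle is about 0.53, which is on target. Next I'll move over to the outside of the thumb plate.

Converted, 0.225 m / 0.6 = 0.375, 0.18 m / 0.6 = 0.3, -0.14 rad / 1.5708 = -0.0891.

>>> drive_effector([
  [[-0.0067,0.075,0],[0,0,-0.0891]],
  [[-0.0133,0.15,0],[0,0,-0.1783]],
  [[-0.0217,0.225,0],[0,0,-0.2674]],
  [[-0.0283,0.3,0],[0,0,-0.3565]],
  [[-0.0367,0.375,0],[0,0,-0.4456]],
])

```text
clock: 8.5
tcp_pos: [0.6541, -0.0046, 0.2638]
orientation: [0.915, -3.003, -0.001]
contact_force: [1.4, -0.3, -0.3]
grip_width: 0.0001
gripper_force: 0.0
```

Run:
```python
from h import *
go((0,.265,.19))
```

```text
clock 8.5 stand xy [0.0185 0.1535] tip z 0.1908 tool y ang in stand 2.546 F [ 1.4 -0.3 -0.3] w 7.526705051306177e-05 j7 2.0981018479461673
(0, 0.265, 0.19) [-0.0819  0.0779  0.0008]
```

Converted, -0.082 m / 0.6 = -0.1367, 0.078 m / 0.6 = 0.13, -0.6 rad / 1.5708 = -0.382.

>>> drive_effector([
  [[-0.045,0.0433,0],[0,0,-0.0891]],
  [[-0.09,0.0867,0],[0,0,-0.1783]],
  [[-0.1367,0.13,0],[0,0,-0.2674]],
  [[-0.1367,0.13,0],[0,0,-0.3565]],
  [[-0.1367,0.13,0],[0,0,-0.382]],
])

```text
clock: 9.0
tcp_pos: [0.6791, 0.1062, 0.2633]
orientation: [1.764, -2.597, -0.004]
contact_force: [-0.6, -0.7, 0.0]
grip_width: 0.0001
gripper_force: 0.0
```

>>> drive_effector([
  [[0,0,0],[0,0,0]],
])

```text
clock: 9.1
tcp_pos: [0.6792, 0.104, 0.2635]
orientation: [1.755, -2.603, -0.002]
contact_force: [0.6, 0.3, 0.5]
grip_width: -0.0001
gripper_force: 0.0
```

Run:
```python
from h import *
go((0,.265,.112))
```

```text
clock 9.1 stand xy [0.0013 0.2636] tip z 0.1905 tool y ang in stand 3.14 F [0.6 0.3 0.5] w -6.782083272466561e-05 j7 2.469898635329629
(0, 0.265, 0.112) [-0.0015  0.0011  0.0785]
```

Converted, 0.078 m / 0.6 = 0.13, 0.04 m / 0.6 = 0.0667.

>>> drive_effector([
  [[0,0,0.0667],[0,0,0]],
  [[0,0,0.13],[0,0,0]],
  [[0,0,0.13],[0,0,0]],
  [[0.025,0,0.13],[0,0,0]],
  [[0.05,0,0.13],[0,0,0]],
])

```text
clock: 9.6
tcp_pos: [0.669, 0.0751, 0.189]
orientation: [-1.753, 2.604, -0.002]
contact_force: [1.0, 2.9, 3.0]
grip_width: 0.0002
gripper_force: 1.7
```

>>> drive_effector([
  [[0.02,0,0],[0,0,0]],
  [[0.04,0,0],[0,0,0]],
  [[0.0567,0,0],[0,0,0]],
  [[0.0733,0,0],[0,0,0]],
  [[0.0867,0,0],[0,0,0]],
])

```text
clock: 10.1
tcp_pos: [0.6481, 0.0262, 0.1869]
orientation: [1.753, -2.606, 0.0]
contact_force: [-0.0, 0.1, 0.3]
grip_width: -0.0002
gripper_force: 0.0
```

>>> drive_effector([
  [[0.01,0,0],[0,0,0]],
  [[0.02,0,0],[0,0,0]],
  [[0.02,0,0],[0,0,0]],
  [[0.02,0,0],[0,0,0]],
])

```text
clock: 10.5
tcp_pos: [0.6441, 0.0166, 0.1868]
orientation: [-1.755, 2.606, 0.0]
contact_force: [-0.4, 0.6, -0.4]
grip_width: -0.0001
gripper_force: 0.0
```

Run:
```python
from h import *
go((0,.2,.2))
p,d=r.grab_frame("scene");cv2.imwrite("pics/s6.png",cv2.resize(p[130:290,195:385],None,fx=3.7,fy=3.7,interpolation=cv2.INTER_CUBIC))
```

```text
clock 10.5 stand xy [0.0014 0.1695] tip z 0.1138 tool y ang in stand 3.139 F [-0.4  0.6 -0.4] w -0.00013305600185881488 j7 2.58033640966927
(0, 0.2, 0.2) [-0.0306  0.0015 -0.0862]
```

View pics/s6.png

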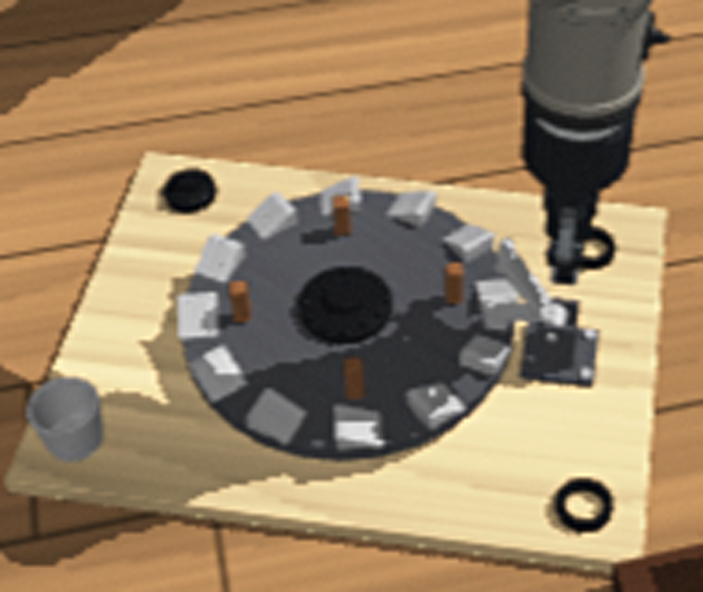

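The pawl has dropped, with its bead at about (507,242), the same spot as at the start. I'll retreat up and away, then compare it with the initial picture.

Converted, -0.16 m / 0.6 = -0.2667, -0.14 m / 0.6 = -0.2333.

>>> drive_effector([
  [[-0.0333,0,-0.0333],[0,0,0]],
  [[-0.0667,0,-0.1],[0,0,0]],
  [[-0.1,0,-0.1667],[0,0,0]],
  [[-0.1333,0,-0.2333],[0,0,0]],
  [[-0.1667,0,-0.2667],[0,0,0]],
])

```text
clock: 11.05
tcp_pos: [0.683, 0.1109, 0.3515]
orientation: [-1.753, 2.601, -0.003]
contact_force: [0.8, 0.6, 0.3]
grip_width: -0.0003
gripper_force: 0.0
```

>>> drive_effector([
  [[-0.0667,0,0],[0,0,0]],
  [[-0.0667,0,0],[0,0,0]],
  [[-0.0667,0,0],[0,0,0]],
])

```text
clock: 11.35
tcp_pos: [0.6964, 0.1482, 0.3463]
orientation: [1.759, -2.603, -0.001]
contact_force: [-0.2, -1.3, -0.4]
grip_width: -0.0002
gripper_force: 0.0
```

Run:
```python
from h import *
p,d=r.grab_frame("scene");a=cv2.imread("pics/scene0.png")
f=lambda q:cv2.resize(q[180:240,300:370],None,fx=5,fy=5,interpolation=cv2.INTER_CUBIC)
cv2.imwrite("pics/s7.png",np.hstack([f(a),f(p)]))
go()
```

```text
clock 11.4 stand xy [0.0015 0.3094] tip z 0.2732 tool y ang in stand 3.14 F [-0.1 -1.1  0.1] w 0.00032632311628121973 j7 2.420638366015834
```

View pics/s7.png

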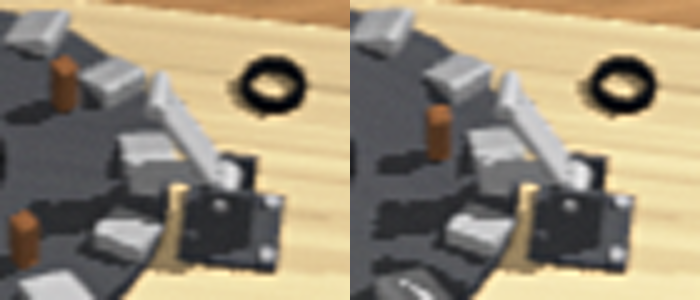

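The plate is at the same position before and after (crop offset 160,80), so the pawl is fully seated. Handing in.

```bash
python3 -c "
from bench import r
print(r.hand_in())"
```

```text
the job is handed in; nothing more can be done
None
```

I let the wheel back one notch (measured about 0.53 rad) and the pawl is back down in its notch, its plate where it stood at the start; I saw no contact with the rosette or the loose things, and the job is handed in with no verdict shown.

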